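# Bed a handle blank onto its parallels in the bench vise

## Robot

A 7-joint arm with a two-finger parallel gripper is mounted at the origin on the work surface. World frame = base frame: x ahead of the robot, y to its left, z up, the work surface at z = 0. Lengths are in m, angles in rad, forces in N, time in s.
With the tool pointing down it reaches from about 0.425 to 0.95 m from the base axis. Payload 4.7 kg.
Tool frame: the origin (TCP) lies at the very end of the fingers, on their centre line; the grasp point (between the pads) lies arm.tcp_to_grasp behind it (arm.tcp_to_grasp is the distance from the TCP to the grasp point, in m); z points along the fingers, y is the line along which they close (so a half turn about z gives the same grasp; the last joint's range is limited). The gripper opens to 85 mm and grips with 20 to 120 N. Pads are 22 mm wide; open, the fingers measure 114 mm over their backs; the gripper's body (76 mm by 85 mm) begins 54 mm behind the grasp point. The pads swing forward as they close: fully open they stand 13 mm farther back than shut.
Start: joints at [1.275, 0.469, -0.049, 1.532, 0.024, 1.141, -0.082], TCP at [0.178, -0.651, 0.231] pointing down, gripper open.
Joint ranges: [-2.59, 2.59], [-0.33, 1.99], [-1.39, 1.29], [0.1, 2.45], [-1.04, 4.18], [0.21, 1.99], [-2.66, 2.66]. Speed limits (rad/s): [2.57, 2.57, 3.14, 3.14, 3.14, 3.14, 3.14].

## Interface

Orientations are given as a 3x3 rotation matrix whose columns are the frame's x, y, z axes.
In Python, from cell import arm, grab_frame, get_calibration, workorder gives the robot as it stands.
- The arm moves only by the shell command python3 -m pendant FILE [FORCE], which reads ROWS from the file FILE. ROWS is a JSON list of rows, 1 to 5 of them, each an object with the fields jaw (the opening from 0.0 (shut) to 1.0 (fully open)), d (a list: dx, dy, dz in m), spin (a turn about the tool's z in rad); a field left out counts as zero (the opening has to be given); each row shifts and turns the commanded pose from where the row before left it, along the tool's axes as they then stand; what a row does not reach is not made up. A row lasts 1/12 s, in which the tool goes at most 0.0417 m and 0.125 rad, less where a joint would pass 70% of its speed; a pose out of reach is approached as far as the arm can. The fingers move at their own pace and stop on an object; FORCE is the grip in N (left out, the last holds). Time passes only in rows, so rows that do not move let the fingers close. It prints the time, the measured TCP pose, the force, the opening and the grip force at its end. Input that does not fit is refused with a message, and nothing moves.
- arm.read_state(): the state, without advancing time (a new reading comes with each control period).
- grab_frame(name): name is "scene" or "side" or "wrist"; returns the picture (420x560x3 uint8, red, green, blue); there is no depth.
- get_calibration(name): a dict with "mtx" (3x3 intrinsics, pixels), "rvec" (rotation vector, rad) and "tvec" (3), from world to camera coordinates, as OpenCV has them; the wrist camera has in their place "T_tool_cam" (4x4, takes a point from camera to tool coordinates, whose origin is the TCP and whose axes are the flange's). Camera axes: x right, y down, z forward; pixel columns grow to the right and rows downward; lengths in m; the calibration is good to about 2 mm. A picture is of the moment at which its call begins: read the wrist's pose just before it. get_calibration takes no time and is no camera call.
- workorder.hand_in(): hands the job in; it is judged then, once.
The state is a dict: "time": time; "q": joint angles; "qvel": joint speeds; "effort": joint torques, N m; "tcp_pos": TCP position; "ee_rot": TCP orientation; "contact_force": force on the tool from outside, world axes, zero at the start; "torque": the same for the moment, N m; "grip_width": opening from 0.0 (shut) to 1.0 (fully open); "finger_force": force on a finger pad.
Only numpy, scipy, OpenCV 4.12 (cv2) and the standard library are available. Lean on these libraries where they do the work, as an engineer would, in place of code of your own. Each camera call takes 0.05 s, during which the arm holds its last target. There are 200 camera calls.

## Task

The walnut handle blank in the vise has ridden up off its steel parallels. Pick up the yellow tamper and tap or press the blank down with its rubber foot, feeling the push, until it is wedged tight on both parallels and neither can slide any more; don't bruise it with too hard a push or touch it with the gripper. Then stand the tamper upright back on its cork mat and let go, leaving the parallels in place under the blank and everything else on the bench undisturbed.

Things in the scene. Friction and masses are not known exactly. Their poses are not given: they have to be found in the camera images.
- vise: low blue bench vise fixed to the bench. Origin: centre of the jaw gap, on the bench (z 0). Its x axis crosses the gap from the fixed jaw to the moving jaw and on to the screw; its y axis runs along the jaws. Bed top 22 mm above the origin, jaws 50 mm apart, 90 mm long, tops at 56 mm; screw and T-bar reach 175 mm out along +x, no higher than 58 mm
- blank: dark walnut handle blank clamped in the vise, 49 mm (vise x) x 80 mm (vise y), hand-sawn: a different one each time, 32 to 46 mm thick, its underside hidden between the jaws. Origin: centre of its top; axes as the vise's, z up. It has ridden straight up and is 4 to 21 mm too high, so both parallels are loose. Seated, its top is 68 to 82 mm above the bench
- blank_top (a point): centre of the blank's top, the same point. Jaw friction holds the blank: a slow push of 10 to 15 N slides it down, and it stays put when left, sinking less than 0.1 mm/s. Once it lands on the parallels the push climbs steeply; at 20 to 30 N it is surely home and the jaws then hold it tight there. Over 42 N bruises it, even briefly: land no faster than 10 mm/s
- parallel_near: steel parallel strip lying loose on the vise bed under the blank, 14 mm (x) x 130 mm (y) x 14 mm high, beside the fixed jaw (about 17 mm to the -x side of the vise's centre); its ends stick out past the blank. Origin: centre of its underside
- parallel_far: the matching strip beside the moving jaw (about 17 mm to the +x side). Origin: centre of its underside
- tamper: hand tamper standing upright: black rubber foot 34 mm across and 14 mm high, above it a round yellow grip 26 mm across up to 74 mm. Origin: centre of the foot's underside, z up. About 0.2 kg. Gripping the yellow part with 60 N or more carries the pressing load
- mat: square cork mat fixed on the bench, 100 x 100 x 4 mm, where the tamper stands. Origin: centre of its underside
- egg_bowl: red empty egg bowl, 130 mm wide, 60 high. Bystander; origin at its underside
- feed_scoop: stainless feed scoop lying down, about 215 mm long. Bystander; origin at its underside
- basket_handle: loose wooden arch-shaped egg-basket handle lying flat, about 220 x 105 mm, 18 thick. Bystander; origin within the arch, level with the bench
- screw_jar: glass jar with a steel lid, 64 mm wide, 85 high. Bystander; origin at its underside
- watering_can: green plastic watering can with long spout, 205 mm high. Bystander; origin at its underside
Not all that is in view belongs to the job. Leave any pink, purple or white look-alike of the tamper alone.

How it is judged:
On the way, in this order (a step that is already met when the one before it is completed fails the run):
1. the tamper is picked up off its mat (height (world z) of tamper above 0.03 m and contact force between the fingers and tamper above 2 N), for 0.2 s.
2. the tamper bears on the blank (contact force between tamper and blank above 3 N), for 0.05 s.
3. the blank is down tight on both parallels (contact force between each of parallel_near, parallel_far and anything else above 8 N), for 0.2 s.
At the end, for the whole second after the job is handed in: each parallel is squeezed between blank and bed (contact forces on it total over 8 N; loose it has 2 N) with its middle within 30 mm of the vise centre along the jaws; the tamper stands still, upright within 0.1 rad, released, within 40 mm of the mat centre, its foot under 10 mm high (all of step 3 and y of parallel_near in the frame of vise between -0.03 and 0.03 m and y of parallel_far in the frame of vise between -0.03 and 0.03 m and horizontal distance between tamper and mat below 0.04 m and height (world z) of tamper below 0.01 m and angle between tamper's own z axis and vertical below 0.1 rad and linear speed of tamper below 0.02 m/s and contact force between the fingers and tamper below 0.2 N); the robot touches nothing.
It fails at once if the tamper presses the blank with more than 42 N (contact force between tamper and blank above 42 N).
It fails at once if the gripper or arm touches the blank (contact force between any of the fingers, the arm and blank above 1 N).
It fails at once if a bystander is moved more than 30 mm (distance of any of egg_bowl, feed_scoop, basket_handle, screw_jar, watering_can from where it was at the start of the episode above 0.03 m).
It also fails if it takes over 72 s, if anything falls off the work surface, if the arm or the gripper's body presses on something with over 40 N, if the wrist force passes 120 N, or if a joint passes its speed limit or range.

## Working session

There is one attempt and no reset: what is moved stays moved. The work goes in short steps, Python scripts to look and compute and a shell command to move; the robot and the scene stay as the last step left them, time stands still between calls to the robot, and variables do not carry over. Pictures are saved under pics/ and viewed, at most 10 in all, crops included, and the job is handed in when it is done.

```bash
mkdir -p pics
cat > h.py <<'E'
import numpy as np,cv2
from cell import arm,grab_frame,get_calibration,workorder
def snap(n,f):
    im=grab_frame(n); cv2.imwrite('pics/'+f,im[:,:,::-1]); return im
def cam(n,st=None):
    c=get_calibration(n); K=np.array(c['mtx'],float)
    if n=='wrist':
        T=np.eye(4); T[:3,:3]=st['ee_rot']; T[:3,3]=st['tcp_pos']; T=T@np.array(c['T_tool_cam'])
        R=T[:3,:3].T; return K,R,-R@T[:3,3]
    return K,cv2.Rodrigues(np.array(c['rvec'],float))[0],np.array(c['tvec'],float).ravel()
def ray(C,u,v,z):
    K,R,t=C; o=-R.T@t; d=R.T@np.linalg.inv(K)@[u,v,1]; return o+d*(z-o[2])/d[2]
def proj(C,p):
    K,R,t=C; q=K@(R@np.array(p,float)+t); return q[:2]/q[2]
def show():
    s=arm.read_state(); print({k:np.round(s[k],4).tolist() for k in('time','q','tcp_pos','ee_rot','contact_force','grip_width','finger_force')})
E
python3 - <<'E'
from h import *
show(); print(arm.tcp_to_grasp)
a=snap('scene','a.png'); b=snap('side','b.png')
for n in('scene','side'):
    K,R,t=cam(n); print(n,-R.T@t,R[2])
print(get_calibration('wrist'))
E
```

```text
{'time': 0.0, 'q': [1.2751, 0.4694, -0.0486, 1.5337, 0.0241, 1.141, -0.0823], 'tcp_pos': [0.1778, -0.6506, 0.2303], 'ee_rot': [[0.9646, 0.2637, -0.0006], [0.2637, -0.9646, 0.0019], [-0.0001, -0.002, -1.0]], 'contact_force': [0.6693, 0.0753, -0.19], 'grip_width': 1.0002, 'finger_force': 0.0}
0.0187
scene [1.1195856  0.07643239 0.9701293 ] [-0.51936616 -0.17760188 -0.83589255]
side [-0.04161207  0.51314798  0.8675467 ] [ 0.52400838 -0.52465303 -0.67093548]
{'mtx': array([[328.44969758,   0.        , 277.76543831],
       [  0.        , 328.44969758, 209.1639823 ],
       [  0.        ,   0.        ,   1.        ]]), 'T_tool_cam': array([[-5.97741751e-04, -9.51135052e-01, -3.08774604e-01,
         7.89584198e-02],
       [ 9.99999485e-01, -8.21848226e-04,  5.95732970e-04,
        -1.29721144e-04],
       [-8.20388370e-04, -3.08774089e-01,  9.51135053e-01,
        -1.43319163e-01],
       [ 0.00000000e+00,  0.00000000e+00,  0.00000000e+00,
         1.00000000e+00]])}
```

View pics/a.png

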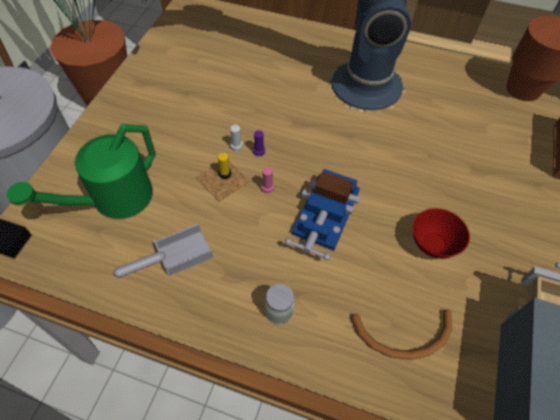

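View pics/b.png

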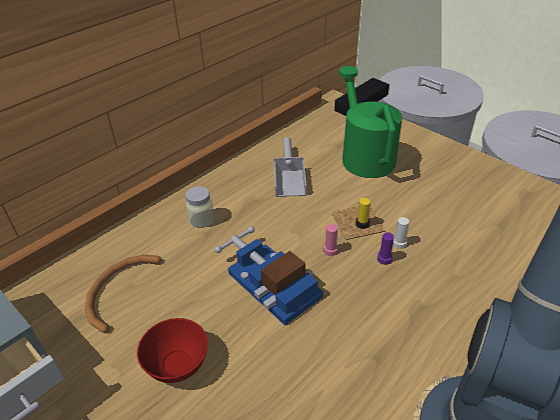

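Tamper candidates in the scene view are yellow (224,167), purple (259,143), white (236,137) and pink (267,180). I choose yellow: it is the only yellow one and it stands on the cork mat. The blank is at (334,187) in scene and (283,272) in side. Next I'll measure both views and make one enlarged crop.

Run:
```python
from h import *
A=cam('scene');B=cam('side')
a=cv2.imread('pics/a.png');b=cv2.imread('pics/b.png')
for n,C,im in(('scene',A,a),('side',B,b)):
    h=cv2.cvtColor(im,cv2.COLOR_BGR2HSV)
    m=cv2.inRange(h,(22,170,120),(34,255,255)); k,l,s,c=cv2.connectedComponentsWithStats(m)
    for i in range(1,k):
        if s[i,4]>60: print(n,'yellow',s[i],c[i],ray(C,*c[i],0.048))
print('tcp',proj(A,[.178,-.65,.23]),proj(B,[.178,-.65,.23]),proj(A,[0,0,0]))
print('can',ray(A,120,205,0),'pink',ray(A,267,190,0),'purple',ray(A,259,154,0),'white',ray(A,236,148,0),'jar',ray(A,280,288,.085))
c1=cv2.resize(a[110:270,190:370],None,fx=4,fy=4,interpolation=cv2.INTER_CUBIC)[:600]
c2=cv2.resize(b[180:330,220:420],None,fx=4,fy=4,interpolation=cv2.INTER_CUBIC)
cv2.imwrite('pics/c1.png',c1[:600]);cv2.imwrite('pics/c2.png',c2)
```

```text
scene yellow [218 153  11  21 147] [223.86394558 161.88435374] [ 0.45553311 -0.27509066  0.048     ]
side yellow [358 198  12  25 186] [362.61827957 209.16666667] [ 0.46918653 -0.27701006  0.048     ]
tcp [128.75053026   5.77282093] [576.53011958 124.79596259] [366.14242877  85.37839036]
can [ 0.63697116 -0.48599935  0.        ] pink [ 0.46922871 -0.1534179   0.        ] purple [ 0.36353054 -0.21405456  0.        ] white [ 0.36476961 -0.28072845  0.        ] jar [ 0.75002434 -0.02535927  0.085     ]
```

View pics/c1.png

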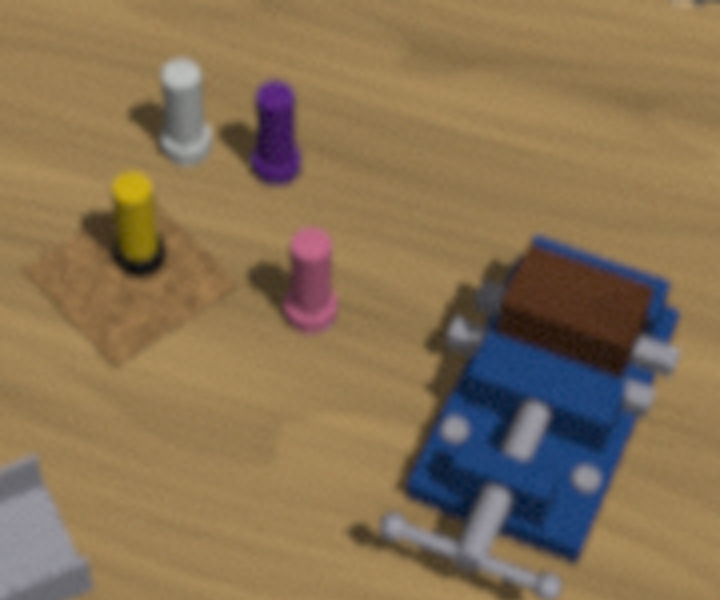

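View pics/c2.png

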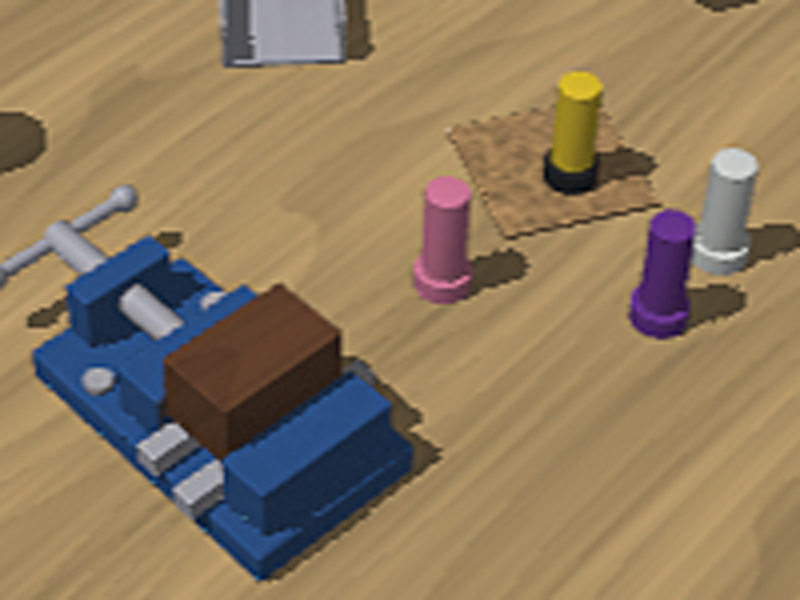

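The crops confirm it: the yellow tamper with the black foot stands on the mat, its top centre at scene (223.5,156) and side (365,201.5). The blank's top corners in the side crop are (278,288), (340,330), (230,402) and (165,362).

Run:
```python
from h import *
A=cam('scene');B=cam('side')
def tri(a,b):
    P=[np.c_[C[0]@C[1],C[0]@C[2]] for C in(A,B)]
    X=cv2.triangulatePoints(P[0],P[1],np.float64(a).reshape(2,1),np.float64(b).reshape(2,1)).ravel(); return X[:3]/X[3]
s=lambda p:(220+p[0]/4,180+p[1]/4); c=lambda p:(190+p[0]/4,110+p[1]/4)
print('tamper top',tri(c((134,184)),s((580,86))), ray(A,*c((134,184)),.078),ray(B,*s((580,86)),.078))
sc=np.array([s(p) for p in((278,288),(340,330),(230,402),(165,362))])
for z in(.075,.085,.095):
    P=np.array([ray(B,*p,z) for p in sc]); d=[np.linalg.norm(P[i]-P[(i+1)%4]) for i in range(4)]
    print(z,P.mean(0),np.round(d,4),[np.degrees(np.arctan2(*(P[j]-P[i])[1::-1])).round(1) for i,j in((0,1),(3,2),(1,2),(0,3))], (proj(A,P.mean(0))-[190,110])*4)
    print(np.round([(proj(A,p)-[190,110])*4 for p in P]).tolist())
m=[ray(B,*s(p),.004) for p in((448,130),(510,238),(660,205),(605,115))]
print('mat B',np.round(m,3).tolist(),(m[0]+m[2])/2)
m=[ray(A,*c(p),.004) for p in((25,270),(118,365),(238,287))]
print('mat A',np.round(m,3).tolist(),(m[0]+m[2])/2)
print('mat-z', [ray(B,*s(p),0)for p in((445,290),(660,325),(722,262))])
```

```text
tamper top [ 0.4614645  -0.27112214  0.08007925] [ 0.4601182  -0.27168229  0.078     ] [ 0.46279842 -0.27346403  0.078     ]
0.075 [0.46447286 0.00085591 0.075     ] [0.0442 0.0743 0.0432 0.0777] [np.float64(179.8), np.float64(-175.5), np.float64(83.9), np.float64(85.0)] [554.62558223 311.83746494]
[[485.0, 318.0], [506.0, 262.0], [621.0, 305.0], [608.0, 363.0]]
0.085 [0.45808731 0.00731978 0.085     ] [0.0436 0.0734 0.0426 0.0767] [np.float64(179.8), np.float64(-175.5), np.float64(83.9), np.float64(85.0)] [569.91986873 296.72628715]
[[501.0, 303.0], [521.0, 248.0], [636.0, 290.0], [624.0, 347.0]]
0.095 [0.45170175 0.01378365 0.095     ] [0.0431 0.0724 0.0421 0.0758] [np.float64(179.8), np.float64(-175.5), np.float64(83.9), np.float64(85.0)] [585.38795518 281.44339019]
[[517.0, 288.0], [537.0, 233.0], [651.0, 275.0], [639.0, 332.0]]
mat B [[0.545, -0.258, 0.004], [0.457, -0.209, 0.004], [0.409, -0.292, 0.004], [0.482, -0.335, 0.004]] [ 0.47699132 -0.27473438  0.004     ]
mat A [[0.496, -0.34, 0.004], [0.545, -0.254, 0.004], [0.462, -0.204, 0.004]] [ 0.47934357 -0.27186021  0.004     ]
mat-z [array([ 0.46057631, -0.15341227,  0.        ]), array([ 3.53840090e-01, -2.14726115e-01, -1.11022302e-16]), array([ 3.56526352e-01, -2.80211158e-01, -1.11022302e-16])]
```

Tamper axis (0.461,-0.272) and mat (0.478,-0.273) agree across views and lie inside the reach. The blank is near (0.457,0.006), top about 0.087. Moving over the tamper at height.

```bash
echo '[{"jaw":1,"d":[0.031,-0.0243,0]},{"jaw":1,"d":[0.031,-0.0243,0]},{"jaw":1,"d":[0.031,-0.0243,0]},{"jaw":1,"d":[0.031,-0.0243,0]},{"jaw":1,"d":[0.031,-0.0243,0]}]' > next.json && python3 -m pendant next.json 80
echo '[{"jaw":1,"d":[0.031,-0.0243,0]},{"jaw":1,"d":[0.031,-0.0243,0]},{"jaw":1,"d":[0.031,-0.0243,0]},{"jaw":1,"d":[0.031,-0.0243,0]},{"jaw":1,"d":[0.031,-0.0243,0]}]' > next.json && python3 -m pendant next.json
echo '[{"jaw":1,"d":[0.031,-0.0243,0]},{"jaw":1,"d":[0.031,-0.0243,0]},{"jaw":1},{"jaw":1},{"jaw":1}]' > next.json && python3 -m pendant next.json
python3 - <<'E'
from h import *
show(); s=arm.read_state(); snap('wrist','w1.png'); C=cam('wrist',s); im=cv2.imread('pics/w1.png')
m=cv2.inRange(cv2.cvtColor(im,cv2.COLOR_BGR2HSV),(22,170,120),(34,255,255)); k,l,st,c=cv2.connectedComponentsWithStats(m)
for i in range(1,k):
    if st[i,4]>80: print(st[i],c[i],ray(C,*c[i],.078))
print(proj(C,[.461,-.272,.078]))
E
```

```text
time: 0.52
tcp_pos: [0.2961, -0.4911, 0.2309]
ee_rot: [[0.965, 0.263, -0.0], [0.263, -0.965, 0.001], [-0.0, -0.001, -1.0]]
contact_force: [0.3, -1.0, 0.5]
grip_width: 0.998
finger_force: 0.0
time: 0.93
tcp_pos: [0.4135, -0.3331, 0.2311]
ee_rot: [[0.965, 0.264, -0.0], [0.264, -0.965, 0.0], [-0.0, -0.0, -1.0]]
contact_force: [1.1, -0.3, 0.2]
grip_width: 1.0
finger_force: 0.0
time: 1.35
tcp_pos: [0.4594, -0.2721, 0.2309]
ee_rot: [[0.965, 0.264, -0.001], [0.264, -0.965, -0.0], [-0.001, -0.0, -1.0]]
contact_force: [-0.2, -1.0, -0.2]
grip_width: 1.001
finger_force: 0.0
{'time': 1.35, 'q': [0.6732, 0.2543, -0.261, 1.8564, 0.076, 1.0413, -0.9223], 'tcp_pos': [0.4594, -0.2721, 0.2309], 'ee_rot': [[0.9646, 0.2637, -0.001], [0.2637, -0.9646, -0.0002], [-0.0011, -0.0001, -1.0]], 'contact_force': [-0.2494, -0.9868, -0.2045], 'grip_width': 1.0006, 'finger_force': 0.0}
[267 164  28  37 741] [279.64642375 183.93522267] [ 0.46682879 -0.27195918  0.078     ]
[278.03020988 189.83624227]
```

View pics/w1.png

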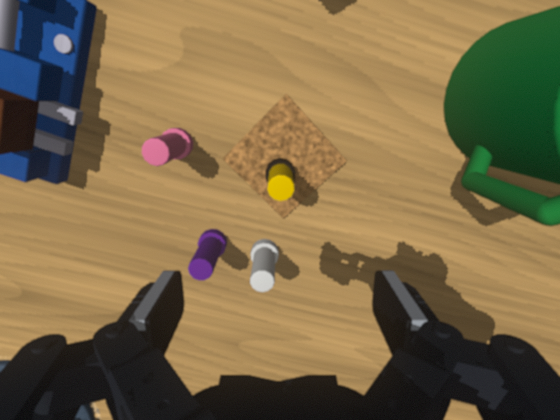

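The wrist picture shows the yellow top centre near (280.5,187) and the mat corners at (285,95), (347,160), (285,218) and (223,160). The look-alikes are clear of the finger line.

Run:
```python
from h import *
s=arm.read_state(); C=cam('wrist',s)
p=ray(C,280.5,187.5,.078); print(p, 'foot',ray(C,280,168,.010))
print('mat',ray(C,285,157.5,.004),[ray(C,*q,.004).round(3).tolist() for q in((285,95),(347,160),(285,218),(223,160))])
R=np.array(s['ee_rot']); print('tool d',R.T@(np.array([p[0],p[1],.030])-s['tcp_pos']))
```

```text
[ 0.46328052 -0.27447297  0.078     ] foot [ 0.46830075 -0.27314089  0.01      ]
mat [ 0.48021165 -0.27578134  0.004     ] [[0.544, -0.258, 0.004], [0.496, -0.344, 0.004], [0.41, -0.295, 0.004], [0.459, -0.209, 0.004]]
tool d [0.00397261 0.00260562 0.20096888]
```

```bash
echo '[{"jaw":1,"d":[0.003,0.002,0.035]},{"jaw":1,"d":[0,0,0.035]},{"jaw":1,"d":[0,0,0.035]},{"jaw":1,"d":[0,0,0.03]},{"jaw":1,"d":[0,0,0.025]}]' > next.json && python3 -m pendant next.json
echo '[{"jaw":1,"d":[0,0,0.02]},{"jaw":1,"d":[0,0,0.02]},{"jaw":1},{"jaw":0},{"jaw":0}]' > next.json && python3 -m pendant next.json 80
echo '[{"jaw":0},{"jaw":0},{"jaw":0},{"jaw":0},{"jaw":0}]' > next.json && python3 -m pendant next.json
```

```text
time: 1.82
tcp_pos: [0.4611, -0.2745, 0.069]
ee_rot: [[0.966, 0.26, -0.003], [0.26, -0.966, 0.0], [-0.002, -0.001, -1.0]]
contact_force: [-0.2, 0.4, 0.2]
grip_width: 0.999
finger_force: 0.0
time: 2.23
tcp_pos: [0.4636, -0.2742, 0.0322]
ee_rot: [[0.965, 0.262, 0.001], [0.262, -0.965, -0.001], [0.001, 0.001, -1.0]]
contact_force: [0.0, -0.8, 0.9]
grip_width: 0.75
finger_force: 0.0
time: 2.65
tcp_pos: [0.4642, -0.2735, 0.0327]
ee_rot: [[0.965, 0.263, 0.002], [0.263, -0.965, -0.001], [0.001, 0.002, -1.0]]
contact_force: [-0.3, -0.2, 6.4]
grip_width: 0.287
finger_force: 78.1
```

```bash
echo '[{"jaw":0,"d":[0,0,-0.01]},{"jaw":0,"d":[0,0,-0.02]},{"jaw":0,"d":[0,0,-0.03]},{"jaw":0,"d":[0,0,-0.035]},{"jaw":0,"d":[0,0,-0.035]}]' > next.json && python3 -m pendant next.json 80
echo '[{"jaw":0,"d":[0,0,-0.03]},{"jaw":0,"d":[0,0,-0.03]},{"jaw":0,"d":[0.011,-0.038,0]},{"jaw":0,"d":[0.011,-0.038,0]},{"jaw":0,"d":[0.011,-0.038,0]}]' > next.json && python3 -m pendant next.json
echo '[{"jaw":0,"d":[0.011,-0.038,0]},{"jaw":0},{"jaw":0},{"jaw":0},{"jaw":0}]' > next.json && python3 -m pendant next.json
python3 - <<'E'
from h import *
show(); s=arm.read_state(); snap('wrist','w2.png'); C=cam('wrist',s)
for z in(.085,.09): print(proj(C,[.457,.006,z]))
E
```

```text
time: 3.07
tcp_pos: [0.4624, -0.2722, 0.1626]
ee_rot: [[0.965, 0.264, -0.002], [0.264, -0.965, 0.001], [-0.001, -0.001, -1.0]]
contact_force: [0.1, -0.9, -1.7]
grip_width: 0.286
finger_force: 78.6
time: 3.48
tcp_pos: [0.4646, -0.1531, 0.2223]
ee_rot: [[0.965, 0.262, 0.001], [0.262, -0.965, -0.0], [0.001, 0.001, -1.0]]
contact_force: [-0.2, -0.2, -2.3]
grip_width: 0.289
finger_force: 79.0
time: 3.9
tcp_pos: [0.4654, -0.1161, 0.2213]
ee_rot: [[0.965, 0.261, -0.0], [0.261, -0.965, -0.001], [-0.001, 0.001, -1.0]]
contact_force: [0.5, -0.5, -2.2]
grip_width: 0.284
finger_force: 79.3
{'time': 3.9, 'q': [0.4787, 0.1826, -0.3641, 1.9776, 0.078, 0.9948, -1.2286], 'tcp_pos': [0.4654, -0.1161, 0.2213], 'ee_rot': [[0.9652, 0.2615, -0.0003], [0.2615, -0.9652, -0.0006], [-0.0005, 0.0005, -1.0]], 'contact_force': [0.5374, -0.4631, -2.1659], 'grip_width': 0.2845, 'finger_force': 79.251}
[138.18001944 169.8432534 ]
[135.80109739 170.99724231]
```

View pics/w2.png

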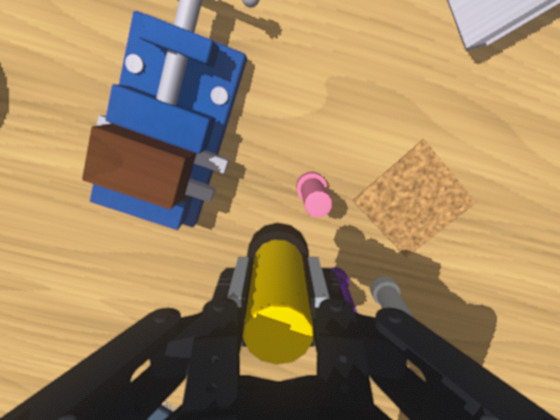

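The wrist shows the tamper held straight between the pads. The blank's top corners are near (98,127), (193,153), (178,207) and (83,180). I'll refine the centre by combining these with the other views.

Run:
```python
from h import *
from scipy.optimize import least_squares
s=arm.read_state(); W=cam('wrist',s);B=cam('side');A=cam('scene')
w=np.array([(98,127),(193,153),(178,207),(83,180)],float)
sc=np.array([(165,362),(278,288),(340,330),(230,402)])/4+[220,180]
# order by vise frame: screw(+x) side: -> corners (+x,+y),(+x,-y),(-x,-y),(-x,+y)
L=np.array([(.0245,.04),(.0245,-.04),(-.0245,-.04),(-.0245,.04)])
def corners(p):
    c,n=np.cos(p[3]),np.sin(p[3]); return np.c_[p[0]+L@[c,-n],p[1]+L@[n,c],np.full(4,p[2])]
def f(p,which='ws'):
    P=corners(p); r=[]
    if 'w' in which: r+=[proj(W,q)-u for q,u in zip(P,w)]
    if 's' in which: r+=[proj(B,q)-u for q,u in zip(P,sc)]
    return np.ravel(r)
for k in('ws','s','w'):
    o=least_squares(f,[.457,.006,.087,-.07],args=(k,),loss='soft_l1'); print(k,o.x,np.round(o.fun).tolist())
    print((proj(A,o.x[:3])-[190,110])*4)
o=least_squares(f,[.457,.006,.087,-.07],loss='soft_l1').x
R=np.array(s['ee_rot']); print('tool d',R.T@(np.array([o[0],o[1],0])-s['tcp_pos']))
```

```text
ws [ 0.45875257  0.00589522  0.08291636 -0.0502247 ] [-1.0, -2.0, -2.0, 2.0, 1.0, -0.0, 6.0, -0.0, -0.0, -0.0, -0.0, -2.0, 1.0, 0.0, 0.0, 3.0]
[566.88602526 298.99914038]
s [ 0.48791198 -0.02294847  0.03786316 -0.06158835] [1.0, -1.0, -0.0, -1.0, -0.0, 0.0, -0.0, 2.0]
[499.74396113 366.23890568]
w [ 0.4595562   0.00495144  0.08543072 -0.05118513] [-1.0, -2.0, -1.0, 2.0, 1.0, 0.0, 6.0, -0.0]
[565.49236349 297.09873861]
tool d [ 0.02554476 -0.11969561  0.2211986 ]
```

```bash
echo '[{"jaw":0,"d":[0.0085,-0.0399,0]},{"jaw":0,"d":[0.0085,-0.0399,0]},{"jaw":0,"d":[0.0085,-0.0399,0]},{"jaw":0,"d":[0,0,0.02]},{"jaw":0,"d":[0,0,0.025]}]' > next.json && python3 -m pendant next.json
echo '[{"jaw":0,"d":[0,0,0.02]},{"jaw":0,"d":[0,0,0.012]},{"jaw":0,"d":[0,0,0.006]},{"jaw":0},{"jaw":0}]' > next.json && python3 -m pendant next.json
```

```text
time: 4.37
tcp_pos: [0.4608, 0.0093, 0.1778]
ee_rot: [[0.964, 0.267, 0.006], [0.267, -0.964, 0.0], [0.006, 0.001, -1.0]]
contact_force: [0.3, -1.3, -3.0]
grip_width: 0.284
finger_force: 79.5
time: 4.78
tcp_pos: [0.4593, 0.0069, 0.1386]
ee_rot: [[0.965, 0.262, 0.0], [0.262, -0.965, 0.0], [0.0, 0.0, -1.0]]
contact_force: [0.4, 0.5, -1.6]
grip_width: 0.287
finger_force: 79.5
```

```bash
echo '[{"jaw":0,"d":[0,0,0.0015]},{"jaw":0,"d":[0,0,0.0015]},{"jaw":0,"d":[0,0,0.0015]},{"jaw":0,"d":[0,0,0.0015]},{"jaw":0,"d":[0,0,0.001]}]' > next.json && python3 -m pendant next.json|grep -E 'pos|contact'
echo '[{"jaw":0,"d":[0,0,0.0008]},{"jaw":0,"d":[0,0,0.0008]},{"jaw":0,"d":[0,0,0.0008]},{"jaw":0,"d":[0,0,0.0008]},{"jaw":0,"d":[0,0,0.0008]}]' > next.json && python3 -m pendant next.json|grep -E 'pos|contact'
echo '[{"jaw":0,"d":[0,0,0.0008]},{"jaw":0,"d":[0,0,0.0008]},{"jaw":0,"d":[0,0,0.0008]},{"jaw":0,"d":[0,0,0.0008]},{"jaw":0,"d":[0,0,0.0008]}]' > next.json && python3 -m pendant next.json|grep -E 'pos|contact'
```

```text
tcp_pos: [0.4589, 0.0075, 0.1314]
contact_force: [-0.0, -0.2, -2.6]
tcp_pos: [0.4588, 0.0075, 0.1272]
contact_force: [0.7, 0.1, -2.9]
tcp_pos: [0.4588, 0.0075, 0.1232]
contact_force: [-0.4, -0.4, -3.3]
```

```bash
echo '[{"jaw":0,"d":[0,0,0.0007]},{"jaw":0,"d":[0,0,0.0007]},{"jaw":0,"d":[0,0,0.0007]},{"jaw":0,"d":[0,0,0.0007]},{"jaw":0,"d":[0,0,0.0007]}]' > next.json && python3 -m pendant next.json|grep -E 'pos|contact'
echo '[{"jaw":0,"d":[0,0,0.0006]},{"jaw":0,"d":[0,0,0.0006]},{"jaw":0,"d":[0,0,0.0006]},{"jaw":0,"d":[0,0,0.0006]},{"jaw":0,"d":[0,0,0.0006]}]' > next.json && python3 -m pendant next.json|grep -E 'pos|contact'
```

```text
tcp_pos: [0.4588, 0.0075, 0.1197]
contact_force: [0.2, 0.2, -2.1]
tcp_pos: [0.4588, 0.0075, 0.1168]
contact_force: [-0.1, -0.1, -2.4]
```

```bash
echo '[{"jaw":0,"d":[0,0,0.0005]},{"jaw":0,"d":[0,0,0.0005]},{"jaw":0,"d":[0,0,0.0005]},{"jaw":0,"d":[0,0,0.0005]},{"jaw":0,"d":[0,0,0.0005]}]' > next.json && python3 -m pendant next.json|grep -E 'pos|contact'
```

```text
tcp_pos: [0.4589, 0.0075, 0.115]
contact_force: [-2.4, 0.1, 6.8]
```

```bash
echo '[{"jaw":0,"d":[0,0,0.0005]},{"jaw":0,"d":[0,0,0.0005]},{"jaw":0,"d":[0,0,0.0005]},{"jaw":0,"d":[0,0,0.0005]}]' > next.json && python3 -m pendant next.json|grep -E 'pos|contact'
```

```text
tcp_pos: [0.4589, 0.0075, 0.1131]
contact_force: [-3.3, 0.6, 6.7]
```

```bash
echo '[{"jaw":0,"d":[0,0,0.0003]},{"jaw":0,"d":[0,0,0.0003]},{"jaw":0,"d":[0,0,0.0003]},{"jaw":0,"d":[0,0,0.0003]},{"jaw":0,"d":[0,0,0.0003]}]' > next.json && python3 -m pendant next.json|grep -E 'pos|contact'
```

```text
tcp_pos: [0.4589, 0.0075, 0.1116]
contact_force: [-2.7, -0.1, 7.2]
```

```bash
echo '[{"jaw":0,"d":[0,0,0.0003]},{"jaw":0,"d":[0,0,0.0003]},{"jaw":0,"d":[0,0,0.0003]},{"jaw":0,"d":[0,0,0.0003]},{"jaw":0,"d":[0,0,0.0003]}]' > next.json && python3 -m pendant next.json|grep -E 'pos|contact'
```

```text
tcp_pos: [0.4589, 0.0075, 0.1101]
contact_force: [-2.2, 0.2, 6.1]
```

```bash
echo '[{"jaw":0,"d":[0,0,0.0003]},{"jaw":0,"d":[0,0,0.0003]},{"jaw":0,"d":[0,0,0.0003]},{"jaw":0,"d":[0,0,0.0003]},{"jaw":0,"d":[0,0,0.0003]}]' > next.json && python3 -m pendant next.json|grep -E 'pos|contact'
```

```text
tcp_pos: [0.4589, 0.0075, 0.1086]
contact_force: [-3.0, 0.0, 7.6]
```

```bash
echo '[{"jaw":0,"d":[0,0,0.0003]},{"jaw":0,"d":[0,0,0.0003]},{"jaw":0,"d":[0,0,0.0003]},{"jaw":0,"d":[0,0,0.0003]},{"jaw":0,"d":[0,0,0.0003]}]' > next.json && python3 -m pendant next.json|grep -E 'pos|contact'
```

```text
tcp_pos: [0.4589, 0.0075, 0.1074]
contact_force: [-3.4, -0.3, 12.2]
```

```bash
echo '[{"jaw":0,"d":[0,0,0.0002]},{"jaw":0,"d":[0,0,0.0002]},{"jaw":0,"d":[0,0,0.0002]},{"jaw":0}]' > next.json && python3 -m pendant next.json|grep -E 'pos|contact'
```

```text
tcp_pos: [0.459, 0.0075, 0.1074]
contact_force: [-5.5, -0.1, 14.3]
```

```bash
echo '[{"jaw":0,"d":[0,0,0.0002]},{"jaw":0,"d":[0,0,0.0002]},{"jaw":0,"d":[0,0,0.0002]},{"jaw":0}]' > next.json && python3 -m pendant next.json|grep -E 'pos|contact'
```

```text
tcp_pos: [0.459, 0.0076, 0.1074]
contact_force: [-7.1, -0.6, 20.9]
```

```bash
echo '[{"jaw":0,"d":[0,0,0.0002]},{"jaw":0,"d":[0,0,0.0002]},{"jaw":0},{"jaw":0}]' > next.json && python3 -m pendant next.json|grep -E 'pos|contact'
```

```text
tcp_pos: [0.4591, 0.0076, 0.1073]
contact_force: [-8.1, 0.3, 24.3]
```

Net push is about 26 N with no further sinking, so it is home. Hold a moment, then lift.

```bash
echo '[{"jaw":0,"d":[0,0,0.0001]},{"jaw":0},{"jaw":0},{"jaw":0},{"jaw":0}]' > next.json && python3 -m pendant next.json|grep -E 'pos|contact'
echo '[{"jaw":0,"d":[0,0,-0.001]},{"jaw":0,"d":[0,0,-0.002]},{"jaw":0,"d":[0,0,-0.005]},{"jaw":0,"d":[0,0,-0.01]},{"jaw":0,"d":[0,0,-0.02]}]' > next.json && python3 -m pendant next.json|grep -E 'pos|contact'
echo '[{"jaw":0,"d":[0,0,-0.03]},{"jaw":0,"d":[0,0,-0.03]},{"jaw":0,"d":[0,0,-0.02]},{"jaw":0},{"jaw":0}]' > next.json && python3 -m pendant next.json
python3 - <<'E'
from h import *
s=arm.read_state(); R=np.array(s['ee_rot']); print(R.T@(np.array([.478,-.274,.22])-s['tcp_pos']))
E
```

```text
tcp_pos: [0.4591, 0.0076, 0.1073]
contact_force: [-8.5, -0.7, 24.8]
tcp_pos: [0.4572, 0.0074, 0.1417]
contact_force: [-0.1, -0.1, -3.5]
time: 11.53
tcp_pos: [0.4593, 0.0075, 0.2237]
ee_rot: [[0.965, 0.263, 0.003], [0.263, -0.965, -0.0], [0.003, 0.001, -1.0]]
contact_force: [-0.1, -0.5, -2.1]
grip_width: 0.287
finger_force: 79.4
[-0.05616826  0.27647958  0.00385454]
```

```bash
echo '[{"jaw":0,"d":[-0.008,0.0395,0]},{"jaw":0,"d":[-0.008,0.0395,0]},{"jaw":0,"d":[-0.008,0.0395,0]},{"jaw":0,"d":[-0.008,0.0395,0]},{"jaw":0,"d":[-0.008,0.0395,0]}]' > next.json && python3 -m pendant next.json|grep pos
echo '[{"jaw":0,"d":[-0.008,0.0395,0]},{"jaw":0,"d":[-0.008,0.0395,0]},{"jaw":0,"d":[0,0,0.02]},{"jaw":0,"d":[0,0,0.03]},{"jaw":0,"d":[0,0,0.03]}]' > next.json && python3 -m pendant next.json|grep pos
echo '[{"jaw":0,"d":[0,0,0.03]},{"jaw":0,"d":[0,0,0.03]},{"jaw":0,"d":[0,0,0.025]},{"jaw":0},{"jaw":0}]' > next.json && python3 -m pendant next.json
python3 - <<'E'
from h import *
im=snap('side','s2.png'); c=cv2.resize(im[100:330,200:430],(600,600),interpolation=cv2.INTER_CUBIC); cv2.imwrite('pics/s2c.png',c[:,:,::-1])
E
```

```text
tcp_pos: [0.4709, -0.195, 0.2208]
tcp_pos: [0.4768, -0.2746, 0.1403]
time: 12.78
tcp_pos: [0.4759, -0.273, 0.0555]
ee_rot: [[0.965, 0.264, -0.005], [0.264, -0.965, 0.003], [-0.004, -0.004, -1.0]]
contact_force: [0.6, -0.0, -2.0]
grip_width: 0.284
finger_force: 79.4
```

View pics/s2c.png

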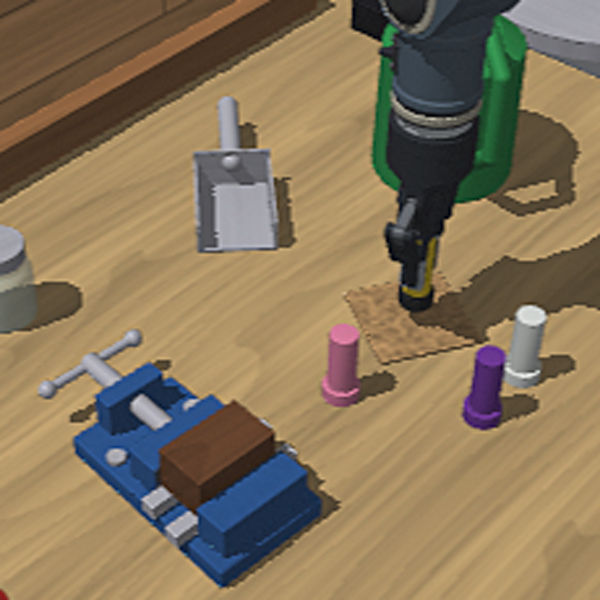

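The side crop shows the blank at (215,450) lower, both parallels (158,500) and (182,527) still under it, and the tamper (415,297) above the mat. Lowering it by feel.

```bash
echo '[{"jaw":0,"d":[0,0,0.006]},{"jaw":0,"d":[0,0,0.006]},{"jaw":0,"d":[0,0,0.005]},{"jaw":0,"d":[0,0,0.002]},{"jaw":0}]' > next.json && python3 -m pendant next.json|grep -E 'pos|contact'
echo '[{"jaw":0,"d":[0,0,0.0008]},{"jaw":0,"d":[0,0,0.0008]},{"jaw":0,"d":[0,0,0.0008]},{"jaw":0}]' > next.json && python3 -m pendant next.json|grep -E 'pos|contact'
```

```text
tcp_pos: [0.4774, -0.2739, 0.0384]
contact_force: [0.4, 0.6, -2.3]
tcp_pos: [0.4777, -0.274, 0.0362]
contact_force: [-0.1, -0.9, -2.3]
```

```bash
echo '[{"jaw":0,"d":[0,0,0.0007]},{"jaw":0,"d":[0,0,0.0007]},{"jaw":0,"d":[0,0,0.0006]},{"jaw":0}]' > next.json && python3 -m pendant next.json|grep -E 'pos|contact'
echo '[{"jaw":0,"d":[0,0,0.0006]},{"jaw":0,"d":[0,0,0.0006]},{"jaw":0}]' > next.json && python3 -m pendant next.json|grep -E 'pos|contact'
```

```text
tcp_pos: [0.4776, -0.2739, 0.0341]
contact_force: [-0.1, 1.2, -1.7]
tcp_pos: [0.4776, -0.2739, 0.0329]
contact_force: [-0.5, 0.2, -2.1]
```

```bash
echo '[{"jaw":0,"d":[0,0,0.0006]},{"jaw":0,"d":[0,0,0.0006]},{"jaw":0}]' > next.json && python3 -m pendant next.json|grep -E 'pos|contact'
```

```text
tcp_pos: [0.4777, -0.274, 0.0327]
contact_force: [-2.4, 0.7, 5.8]
```

Touched down at the same height as at pick-up. Release and back off straight up.

```bash
echo '[{"jaw":0.4},{"jaw":0.7},{"jaw":1},{"jaw":1},{"jaw":1}]' > next.json && python3 -m pendant next.json
echo '[{"jaw":1},{"jaw":1,"d":[0,0,-0.005]},{"jaw":1,"d":[0,0,-0.01]},{"jaw":1,"d":[0,0,-0.02]},{"jaw":1,"d":[0,0,-0.03]}]' > next.json && python3 -m pendant next.json|grep -E 'pos|contact|width'
echo '[{"jaw":1,"d":[0,0,-0.035]},{"jaw":1,"d":[0,0,-0.035]},{"jaw":1,"d":[0,0,-0.03]},{"jaw":1},{"jaw":1}]' > next.json && python3 -m pendant next.json|grep -E 'pos|contact|width'
python3 - <<'E'
from h import *
s=arm.read_state(); im=snap('wrist','w3.png'); C=cam('wrist',s)
i2=grab_frame('side'); c=cv2.resize(i2[180:330,220:420],(560,420),interpolation=cv2.INTER_CUBIC)
cv2.imwrite('pics/f.png',np.hstack([im[:, :400],c[:,:400]])[:,:,::-1])
m=cv2.inRange(cv2.cvtColor(im,cv2.COLOR_RGB2HSV),(22,170,120),(34,255,255)); k,l,st,q=cv2.connectedComponentsWithStats(m)
print([ray(C,*q[i],.07) for i in range(1,k) if st[i,4]>200], s['contact_force'])
E
```

```text
time: 14.83
tcp_pos: [0.4777, -0.274, 0.0318]
ee_rot: [[0.965, 0.264, 0.0], [0.264, -0.965, -0.0], [0.0, 0.0, -1.0]]
contact_force: [-0.0, 0.3, 0.0]
grip_width: 0.941
finger_force: 0.0
tcp_pos: [0.4762, -0.2732, 0.0963]
contact_force: [0.5, -0.2, 0.7]
grip_width: 1.0
tcp_pos: [0.4788, -0.2745, 0.1998]
contact_force: [0.5, 0.2, -0.2]
grip_width: 0.999
[array([ 0.47904891, -0.27288595,  0.07      ])] [ 0.4519313   0.20589321 -0.22397618]
```

View pics/f.png

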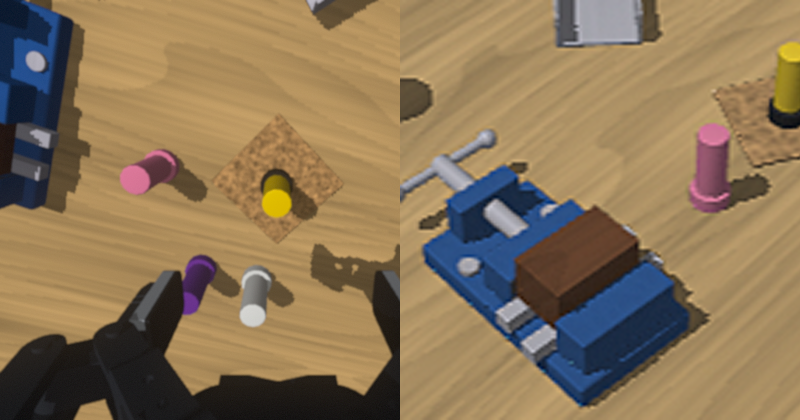

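The tamper stands upright at the mat centre (left half, 277,195). The blank is down with both parallels in place (right half, 513,317 and 540,345). Handing in.

```bash
python3 -c "from cell import workorder; print(workorder.hand_in())"
```

```text
the job is handed in; nothing more can be done
None
```

I pressed the blank down onto its parallels with about 27 N, and it stopped sinking with its top at about 79 mm. The tamper is back upright and released on its mat, and the job is handed in; the hand-in returned no verdict.

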